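# Pull-test a soldered shunt on a tilted board with a spring gauge

### The arm

A 6-joint arm with a two-finger parallel gripper is mounted at the origin on the work surface. World frame = base frame: x ahead of the robot, y to its left, z up, the work surface at z = 0. Lengths are in m, angles in rad, forces in N, time in s.
With the tool pointing down it reaches from about 0.25 to 0.775 m from the base axis. Payload 8.9 kg.
Tool frame: the origin (TCP) lies on the centre line of the jaws, within the pads' length; the fingertips stand 11 mm ahead of it and the grasp point (between the pads) lies 8 mm behind it; z points along the fingers, y is the line along which they close (so a half turn about z gives the same grasp; the last joint's range is limited). The gripper opens to 85 mm and grips with 20 to 120 N. Pads are 22 mm wide; open, the fingers measure 114 mm over their backs; the gripper's body (76 mm by 85 mm) begins 54 mm behind the grasp point. The pads swing forward as they close: fully open they stand 13 mm farther back than shut.
Start: joints at [1.177, 0.291, -0.153, 1.127, 0, 1.431], TCP at [0.132, 0.508, 0.242] pointing down, gripper open.
Joint ranges: [-2.52, 2.52], [-0.91, 1.74], [-1.3, 1.37], [-1.96, 2.02], [-1.52, 1.47], [-3.14, 3.14]. Speed limits (rad/s): [2.22, 2.22, 2.79, 3.14, 3.14, 3.14].

### API

Orientations are given as a rotation vector (axis times angle).
In Python, from plant import r, get_image, job gives the robot as it stands. The module is installed in compiled form; this text tells all that it offers.
- The arm moves only by the tool jog_arm, never from a script. Its argument "rows" is a list of rows, each a list of 3 entries, a list of its own where there are three numbers: the shift along the tool's x, y, z each as a share of 0.025 m, from -1 to 1, then the turn, a rotation vector about the tool's x, y, z each as a share of 360 degrees, from -1 to 1, then the closure, from 0 (fully open) to 1 (shut). A call has exactly 10 rows; each row shifts and turns the commanded pose from where the row before left it, along the tool's axes as they then stand; what a row does not reach is not made up. A row lasts 1/12 s, in which the tool goes at most 41.7 mm and 7.16 degrees, less where a joint would pass 70% of its speed; a pose out of reach is approached as far as the arm can. A call with a number of a shift or a turn outside -1 to 1 is refused whole. A call with a gripper value outside its range is refused whole. The fingers move at their own pace and stop on an object; "newtons" is the grip in N (left out, the last holds). Time passes only in rows, so rows that do not move let the fingers close, or fill a call up. It gives the time, the measured TCP pose, the force, the opening and the grip force at its end, in the units of the state.
- r.get_obs(): the state, without advancing time (a new reading comes with each control period).
- get_image(name): name is "scene" or "top" or "wrist"; returns a dict with "pixels" (480x640x3 uint8, blue, green, red), "range_z" (480x640 float32, m along the optical axis (not along the pixel's ray), 0 where there is no reading), "mtx" (3x3 intrinsics, pixels), "cam_to_world" (4x4, takes a point from camera to world coordinates); the wrist camera has in their place "hand_eye" (4x4, takes a point from camera to tool coordinates, whose origin is the TCP and whose axes are the flange's). Camera axes: x right, y down, z forward; pixel columns grow to the right and rows downward; lengths in m; the calibration is good to about 2 mm. A picture is of the moment at which its call begins: read the wrist's pose just before it.
- job.finish_job(): hands the job in; it is judged then, once.
The state is a dict: "t": time; "q": joint angles; "qvel": joint speeds; "joint_torque": joint torques, N m; "eef_pos": TCP position; "ee_rot": TCP orientation; "force": force on the tool from outside, world axes, zero at the start; "wrist_torque": the same for the moment, N m; "finger_gap": finger opening in m; "grasp_force": force on a finger pad.
Only numpy, scipy, OpenCV 4.12 (cv2) and the standard library are available. Lean on these libraries where they do the work, as an engineer would, in place of code of your own. Each camera call takes 0.05 s, during which the arm holds its last target. There are 200 camera calls.

### The job

Pull-test the copper wire loop soldered to the tilted circuit board: take the spring pull gauge from the mat, hook it under the loop and draw it straight out, square to the board, until it reads 10 N (the long middle line); hold it there for at least two seconds, never letting it past 13 N. Then ease off while still hooked so that the spring does not snap back, unhook, and lay the gauge gently on the mat again, scale up. Do not shift the board in its holder or disturb the other things on the bench.

Things in the scene. Friction and masses are not known exactly. Their poses are not given: they have to be found in the camera images.
- gauge_mid (a point): Centre of the case of the loose spring pull gauge: flat aluminium case 120 long, 34 wide, 22 mm thick, 0.14 to 0.22 kg in all, starting flat on its back on the mat. Axes: x along the case to the hook end, y across it to the side the hook curls to, z out of the scale face. Pinch it across the 34 mm near the middle so the pull runs through the fingers. A 24 mm ring sticks out of the other end.
- pointer (a joint): How far the rod with hook and scale pointer is drawn out of the gauge's case, m: 0 at rest, 0.050 at the stop. Spring 400 N/m, no preload: 1 N per 2.5 mm, so 10 N = 0.025, 13 N = 0.0325. The scale has a line per newton, the longest at 0, 10 and 20 N.
- hook_seat (a point): Where a bar sits in the hook's bend; at rest 104.5 mm along x and 6.5 mm along y from gauge_mid, same axes. The hook is a J of 4 mm wire in the gauge's x-y plane: shank on the case's centre line (6.5 mm to -y of this point), bend reaching 6 mm ahead (+x), tip 6.5 mm to +y with its end 5.5 mm behind (-x). Its 9 mm mouth opens back towards the case.
- board_mid (a point): Middle of the circuit board's face. Axes: z square out of the board (points away from the robot, rising 26 to 34 degrees above level, differs each time), x down the slope, y level along the board. Board 134 along y, 92 mm along x, gripped at both ends by a locked tilting head that a 13 N pull does not move. Other parts on it are at most 10 mm high, up to 20 mm beyond y = -35 mm.
- bar_line (a point): 25 mm out from board_mid, same axes, about 140 mm above the bench. The copper loop, a staple of 4 mm wire, has its straight outer bar at this height, centred on this point in x and parallel to x (40 mm between leg centres, 23 mm clear under the bar), but stands anywhere from 17 mm to -y to 17 mm to +y of it: find it by touch or sight. The strip |x| < 15 mm, y > -35 mm holds nothing else.
- holder: Base of the blue board holder, fixed to the bench: disc of 116 mm diameter, 24 mm high, with a post that carries the tilting head; origin at the centre of its underside, z up. It may stand left or right of the mat.
- mat: Flat dark antistatic mat, fixed, 240 along its x, 200 along its y, 3 mm thick; origin at the centre of its underside, z up.
- flux: Bystander: small clear bottle, 42 mm diameter, 85 mm high, standing on the bench; origin at the centre of its underside.
- spool: Bystander: solder spool, 56 mm diameter, 40 mm high, standing on the bench; origin at the centre of its underside.
- driver: Bystander: screwdriver 170 mm long lying on the bench along its own x, about 30 mm high.
There are look-alikes about, which are no part of the job. Of the things that look like the holder, the smaller one is meant.

How it is judged:
By the outcome, as a careful person would: the job done as asked, in the order asked, and still so for the second after the job is handed in, with the robot touching nothing.
It also fails if it takes over 72 s, if anything falls off the work surface, if the arm or the gripper's body presses on something with over 40 N, if the wrist force passes 120 N, or if a joint passes its speed limit or range.

## Working session

There is one attempt and no reset: what is moved stays moved. The work goes in short steps, Python scripts to look and compute and a tool call to move; the robot and the scene stay as the last step left them, time stands still between calls to the robot, and variables do not carry over. Pictures are saved under pics/ and viewed, at most 10 in all, crops included, and the job is handed in when it is done.

Besides the shell and the picture viewer there is one more tool, called as a command line: name --argument value ..., lists and objects as JSON in quotes. jog_arm: Moves the arm, as the interface text tells. Shift numbers are shares of 0.025 m and turn numbers shares of 360 degrees, none past 1 either way. Its arguments: {"type":"object","properties":{"rows":{"type":"array"},"newtons":{"type":"number"}},"required":["rows"]}

```bash
mkdir -p pics; cat > h.py <<'E'
import numpy as np,cv2
from scipy.spatial.transform import Rotation as R
from plant import r,get_image,job
def cap(n,name):
    o=r.get_obs(); d=get_image(n)
    if n=='wrist':
        T=np.eye(4);T[:3,:3]=R.from_rotvec(o['ee_rot']).as_matrix();T[:3,3]=o['eef_pos']
        d['cam_to_world']=T@d['hand_eye']
    cv2.imwrite('pics/%s.png'%name,d['pixels']); np.savez('pics/%s.npz'%name,**d); return d
def ld(name): return dict(np.load('pics/%s.npz'%name))
def ray(d,u,v):
    C=d['cam_to_world'];k=np.linalg.inv(d['mtx'])@[u,v,1]
    return C[:3,3],C[:3,:3]@k
def pt(d,u,v): # depth point
    z=d['range_z'][int(v),int(u)];o,k=ray(d,u,v);return o+k*z
def plane(d,u,v,h):
    o,k=ray(d,u,v);return o+k*(h-o[2])/k[2]
def cloud(d):
    v,u=np.mgrid[:480,:640];z=d['range_z']
    k=np.stack([u,v,np.ones_like(u)],-1)@np.linalg.inv(d['mtx']).T*z[...,None]
    return k@d['cam_to_world'][:3,:3].T+d['cam_to_world'][:3,3]
E
python3 - <<'E'
from h import *
np.set_printoptions(precision=4,suppress=True)
o=r.get_obs();print(o)
a=cap('scene','s0');b=cap('top','t0');c=cap('wrist','w0')
for d in(a,b,c):print(d['mtx'],d['cam_to_world'])
E
```

```text
{'t': 0.0, 'q': array([ 1.1767,  0.2913, -0.1541,  1.1267, -0.    ,  1.4315]), 'qvel': array([ 0.0012, -0.0007, -0.0004, -0.0002, -0.0017, -0.0005]), 'joint_torque': array([  0.0014, -53.7146,  33.1367,   0.0158,  -0.0002,   0.    ]), 'eef_pos': array([0.1322, 0.5077, 0.2417]), 'ee_rot': array([-0.3992, -3.1158,  0.002 ]), 'force': array([ 0.0169, -0.0342, -0.4591]), 'wrist_torque': array([-0.0542, -0.0314, -0.0064]), 'grasp_force': 0.0, 'finger_gap': 0.08555040261815273}
[[466.9454   0.     321.2231]
 [  0.     466.9454 240.7241]
 [  0.       0.       1.    ]] [[-0.7377  0.4294 -0.521   0.9441]
 [ 0.6751  0.4752 -0.5643  0.4269]
 [ 0.0053 -0.768  -0.6405  0.5854]
 [ 0.      0.      0.      1.    ]]
[[617.6249   0.     317.804 ]
 [  0.     617.6249 236.1977]
 [  0.       0.       1.    ]] [[ 0.0084 -0.9839  0.1785  0.326 ]
 [-0.9998 -0.0047  0.0211 -0.0177]
 [-0.02   -0.1787 -0.9837  1.2041]
 [ 0.      0.      0.      1.    ]]
[[399.2028   0.     310.731 ]
 [  0.     399.2028 242.678 ]
 [  0.       0.       1.    ]] [[ 0.2523  0.9281  0.2738  0.0617]
 [ 0.9676 -0.2414 -0.0735  0.5258]
 [-0.0021  0.2835 -0.959   0.3729]
 [ 0.      0.      0.      1.    ]]
```

View pics/s0.png

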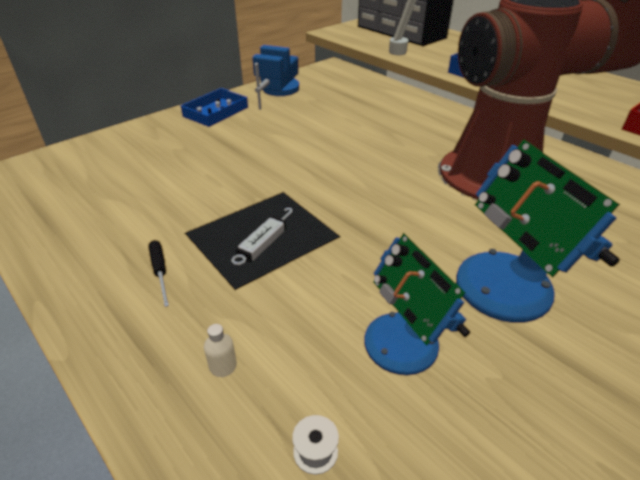

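View pics/t0.png

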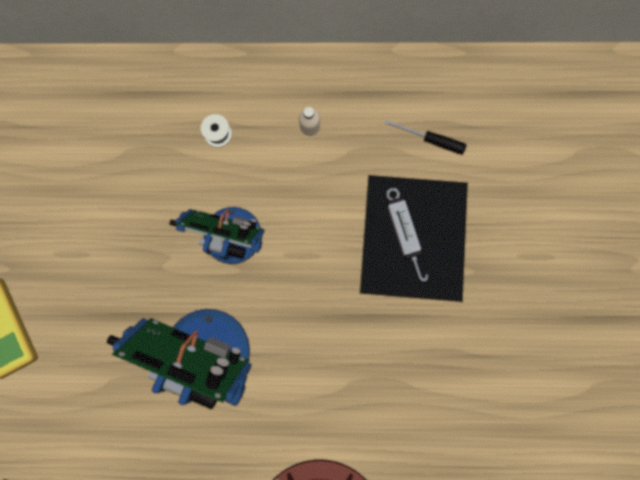

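Look-alikes: the small holder is at scene (402,342) and top (232,236), the big one at scene (505,285) and top (210,345). The small one's disc is about 60 px across in top, roughly 116 mm, so it fits the description. I'll confirm this with a crop and measurements.

```bash
cat > m.py <<'E'
from h import *
np.set_printoptions(precision=4,suppress=True)
a=ld('s0');b=ld('t0')
# blue discs in top
for n,d in(('s',a),('t',b)):
    P=cloud(d);hsv=cv2.cvtColor(d['pixels'],cv2.COLOR_BGR2HSV)
    bl=(hsv[...,0]>95)&(hsv[...,0]<125)&(hsv[...,1]>120)&(d['range_z']>0)
    z=P[...,2]; disc=bl&(z>0.015)&(z<0.034)
    k,l,st,ce=cv2.connectedComponentsWithStats(disc.astype(np.uint8))
    for i in range(1,k):
        if st[i,4]>150:
            q=P[l==i];c,rad=cv2.minEnclosingCircle(q[:,:2].astype(np.float32));print(n,'disc',ce[i],np.array(c),rad,np.median(q[:,2]))
    g=(hsv[...,0]>45)&(hsv[...,0]<80)&(hsv[...,1]>120)&(d['range_z']>0)
    k,l,st,ce=cv2.connectedComponentsWithStats(g.astype(np.uint8))
    for i in range(1,k):
        if st[i,4]>300:
            q=P[l==i];q=q[q[:,2]>.05];
            if len(q)<200: continue
            for _ in range(4):
                m=np.median(q,0) if _==0 else q.mean(0);w=np.linalg.svd(q-m,full_matrices=False)[2][2];w*=np.sign(w[2]);e=abs((q-m)@w);q=q[e<max(.003,2*np.median(e))] if _<3 else q
            print(n,'board',ce[i],len(q),m,w,'elev',np.degrees(np.arcsin(w[2])),e.mean())
            y=np.cross(w,[0,0,1]);y/=np.linalg.norm(y);x=np.cross(y,w)
            if x[2]>0:x=-x;y=-y
            qq=P[l==i];qq=qq[abs((qq-m)@w)<.006];
            mx,mn=np.percentile((qq-m)@x,[1,99]),np.percentile((qq-m)@y,[1,99]);print('  ext',mx,mn,'mid',m+x*mx.mean()+y*mn.mean(),'x',x,'y',y)
    cu=(hsv[...,0]>3)&(hsv[...,0]<16)&(hsv[...,1]>110)&(z>.08)&(z<.3)&(P[...,0]>.2)
    k,l,st,ce=cv2.connectedComponentsWithStats(cu.astype(np.uint8))
    for i in range(1,k):
        if st[i,4]>15: print(n,'cu',st[i],ce[i],np.median(P[l==i],0))
# gauge in top: bright on mat
for n,d,box in(('t',b,(360,470,178,300)),('s',a,(190,335,195,285))):
    u0,u1,v0,v1=box;hsv=cv2.cvtColor(d['pixels'],cv2.COLOR_BGR2HSV)
    m=np.zeros((480,640),np.uint8);s=(hsv[v0:v1,u0:u1,2]>110)&(hsv[v0:v1,u0:u1,1]<60);m[v0:v1,u0:u1]=s
    o=cv2.morphologyEx(m,cv2.MORPH_OPEN,np.ones((7,7)) )
    c=max(cv2.findContours(o,0,2)[0],key=cv2.contourArea);R_=cv2.minAreaRect(c);print(n,R_,plane(d,*R_[0],.025),pt(d,*R_[0]))
    print([plane(d,*p,.025) for p in cv2.boxPoints(R_)])
    m=cv2.resize(d['pixels'][v0:v1,u0:u1],None,fx=2,fy=2)
for d,p in((a,(402,290)),(b,(225,230))):
    pass
A=cv2.resize(a['pixels'][200:400,340:540],(400,400),interpolation=2);B=cv2.resize(b['pixels'][180:300,160:280],(400,400),interpolation=2)
cv2.imwrite('pics/crop1.png',np.hstack([A,B]))
E
python3 m.py
```

```text
s disc [285.7049  86.2842] [ 0.0638 -0.7253] 0.0654960349202156 0.019772739470522716
s disc [212.9568 104.8757] [ 0.2986 -0.728 ] 0.09777922928333282 0.024651192770283437
s disc [503.3387 285.6894] [0.3246 0.2209] 0.07840760052204132 0.028170831425694043
s disc [398.4728 341.1247] [0.5467 0.1779] 0.05128810927271843 0.02006911610014883
s board [547.0362 209.301 ] 6215 [0.3154 0.2378 0.1783] [ 0.8044 -0.3234  0.4983] elev 29.88991849340688 0.0008221134811917884
  ext [-0.0605  0.0648] [-0.105   0.0723] mid [0.3103 0.2222 0.1765] x [ 0.4624 -0.1859 -0.867 ] y [ 0.373   0.9278 -0.    ]
s board [420.2278 290.9633] 2979 [0.5416 0.19   0.1246] [ 0.8435 -0.2312  0.4848] elev 28.99886440603207 0.000656346759842562
  ext [-0.0423  0.0448] [-0.0727  0.0511] mid [0.5393 0.1794 0.1235] x [ 0.4675 -0.1282 -0.8746] y [ 0.2644  0.9644 -0.    ]
s cu [512 182  36  38 213] [526.0235 198.0188] [0.3373 0.2113 0.1968]
s cu [394 272  25  26 121] [403.3471 283.5289] [0.5576 0.1718 0.1373]
t disc [215.1123 328.4576] [0.338  0.2095] 0.0749286562204361 0.02721705065219049
t board [201.5405 221.1792] 340 [0.54
[... 507 characters left out ...]
2.1351] [0.5433 0.1771 0.1499]
t cu [177 332  20  30 181] [186.4033 345.1657] [0.3324 0.2149 0.2024]
t ((404.2000427246094, 227.1000518798828), (52.810035705566406, 17.39252471923828), 71.56504821777344) [ 0.5587 -0.1599  0.025 ] [ 0.5581 -0.1596  0.028 ]
[array([ 0.603 , -0.1283,  0.025 ]), array([ 0.6141, -0.1606,  0.025 ]), array([ 0.5151, -0.1911,  0.025 ]), array([ 0.5042, -0.1592,  0.025 ])]
s ((269.637939453125, 227.15516662597656), (14.36686897277832, 23.667964935302734), 48.36646270751953) [ 0.5348 -0.1642  0.025 ] [ 0.5349 -0.164   0.0252]
[array([ 0.559 , -0.1756,  0.025 ]), array([ 0.5023, -0.1929,  0.025 ]), array([ 0.5102, -0.1527,  0.025 ]), array([ 0.565 , -0.1374,  0.025 ])]
```

View pics/crop1.png

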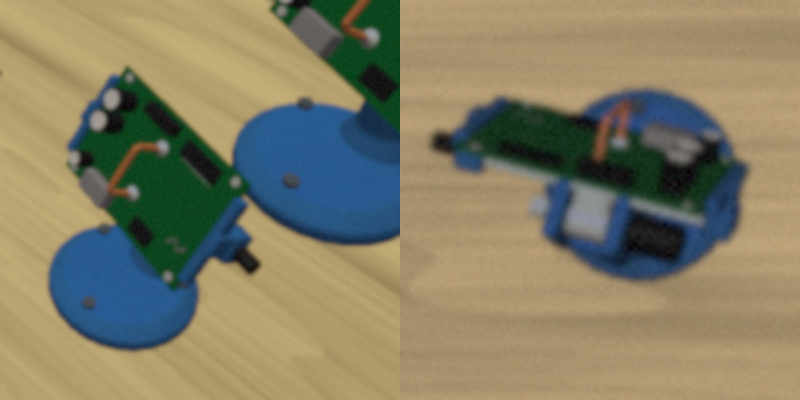

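The crop shows the small holder: the board with its copper loop at crop (130,165) left and (615,125) right, on the disc I measured at about 0.055 m radius. The big one's disc measures about 0.078 m, so the small one is meant. The gauge lies on the mat near (0.557,-0.16) with its hook towards the robot. I'll raise the arm first to clear the big board, then go above the gauge.

jog_arm --rows '[[[0,0,-1],[0,0,0],0],[[0,0,-1],[0,0,0],0],[[0,0,-1],[0,0,0],0],[[0,0,-1],[0,0,0],0],[[-0.97,-0.9,0],[0,0,0],0],[[-0.97,-0.9,0],[0,0,0],0],[[-0.97,-0.9,0],[0,0,0],0],[[-0.97,-0.9,0],[0,0,0],0],[[-0.97,-0.9,0],[0,0,0],0],[[-0.97,-0.9,0],[0,0,0],0]]'

```text
t: 0.98
eef_pos: [0.2394, 0.3393, 0.3422]
ee_rot: [-0.398, -3.116, 0.0]
force: [0.8, -0.1, 0.8]
finger_gap: 0.0855
grasp_force: 0.0
```

jog_arm --rows '[[[-0.97,-0.9,0],[0,0,0],0],[[-0.97,-0.9,0],[0,0,0],0],[[-0.97,-0.9,0],[0,0,0],0],[[-0.97,-0.9,0],[0,0,0],0],[[-0.97,-0.9,0],[0,0,0],0],[[-0.97,-0.9,0],[0,0,0],0],[[-0.97,-0.9,0],[0,0,0],0],[[-0.97,-0.9,0],[0,0,0],0],[[-0.97,-0.9,0],[0,0,0],0],[[-0.97,-0.9,0],[0,0,0],0]]'

```text
t: 1.82
eef_pos: [0.4175, 0.0602, 0.3423]
ee_rot: [-0.399, -3.116, -0.0]
force: [1.2, 0.4, -1.2]
finger_gap: 0.0853
grasp_force: 0.0
```

jog_arm --rows '[[[-0.97,-0.9,0],[0,0,0],0],[[-0.97,-0.9,0],[0,0,0],0],[[-0.97,-0.9,0],[0,0,0],0],[[-0.97,-0.9,0],[0,0,0],0],[[-0.97,-0.9,0],[0,0,0],0],[[-0.97,-0.9,0],[0,0,0],0],[[-0.97,-0.9,0],[0,0,0],0],[[-0.97,-0.9,0],[0,0,0],0],[[0,0,0],[0,0,-0.0177],0],[[0,0,0],[0,0,-0.0177],0]]'

```text
t: 2.65
eef_pos: [0.5598, -0.1629, 0.3409]
ee_rot: [-0.047, -3.14, -0.001]
force: [0.1, 0.4, -0.8]
finger_gap: 0.0858
grasp_force: 0.0
```

jog_arm --rows '[[[0,0,0],[0,0,-0.0177],0],[[0,0,0],[0,0,-0.0177],0],[[0,0,0],[0,0,-0.0177],0],[[0,0,1],[0,0,0],0],[[0,0,1],[0,0,0],0],[[0,0,1],[0,0,0],0],[[0,0,1],[0,0,0],0],[[0,0,1],[0,0,0],0],[[0,0,0],[0,0,0],0],[[0,0,0],[0,0,0],0]]'

```text
t: 3.48
eef_pos: [0.5586, -0.1609, 0.2167]
ee_rot: [0.471, -3.104, -0.002]
force: [0.9, -0.1, 1.0]
finger_gap: 0.0855
grasp_force: 0.0
```

```bash
cat >> h.py <<'E'
def plan(goal_p,goal_R,p=None,Rm=None):
    o=r.get_obs();p=o['eef_pos'] if p is None else p
    Rm=R.from_rotvec(o['ee_rot']).as_matrix() if Rm is None else Rm
    print('shift mm(tool)',np.round(Rm.T@(np.asarray(goal_p)-p)*1000,1),'turn share',np.round(R.from_matrix(Rm.T@goal_R).as_rotvec()/(2*np.pi),4))
E
python3 - <<'E'
from h import *
d=cap('wrist','w1')
E
```

```text
(no output)
```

View pics/w1.png

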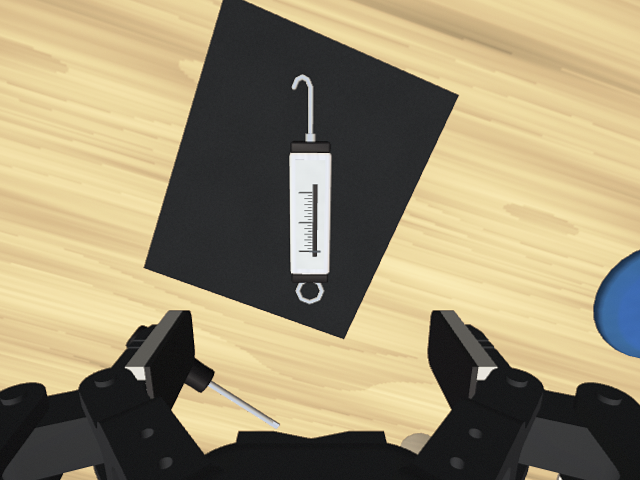

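The wrist view shows the gauge case spanning (290–330, 142–282), its hook at (302,80) curling left, and its scale up. Next I'll measure its pose.

```bash
python3 - <<'E'
from h import *
np.set_printoptions(precision=4,suppress=True)
d=ld('w1');P=cloud(d);z=P[...,2]
m=(z>.014)&(z<.04);m[:60]=0;m[310:]=0;m[:,:260]=0;m[:,360:]=0
o=cv2.morphologyEx(m.astype(np.uint8),cv2.MORPH_OPEN,np.ones((15,15)))
q=P[o>0];print(len(q),'top z',np.median(q[:,2]))
rc=cv2.minAreaRect((q[:,:2]*1000).astype(np.float32));print('depth rect',rc)
# colour: ray onto plane top, incl. caps
img=d['pixels'].max(2);bw=((img>110)).astype(np.uint8);bw[:60]=0;bw[310:]=0;bw[:,:275]=0;bw[:,345:]=0
bw=cv2.morphologyEx(bw,cv2.MORPH_OPEN,np.ones((15,15)));u,v,w,h=cv2.boundingRect(bw);print('white px',u,v,w,h)
for vv in(142,282):
    print(plane(d,(u+u+w-1)/2,vv,.025))
v0=v;L=[plane(d,u-.5,v+20,.025),plane(d,u+w-.5,v+20,.025),plane(d,u-.5,v+h-20,.025),plane(d,u+w-.5,v+h-20,.025)]
a=(L[0]+L[1])/2;b=(L[2]+L[3])/2;print('mid pts',a,b,'yaw',np.degrees(np.arctan2(*(a-b)[[1,0]])),np.linalg.norm(L[0]-L[1]))
# top cam check: height by triangulating white-label centre
b0=ld('t0')
print(plane(b0,404.2,227.1,.025), 'wrist label centre',plane(d,u+w/2-.5,v+h/2-.5,.025))
E
```

```text
4759 top z 0.02448931298339002
depth rect ((557.8807373046875, -161.9864959716797), (119.89898681640625, 33.62312316894531), 17.203548431396484)
white px 289 153 42 121
[ 0.5012 -0.1796  0.025 ]
[ 0.6138 -0.1447  0.025 ]
mid pts [ 0.5242 -0.1724  0.025 ] [ 0.5894 -0.1523  0.025 ] yaw -162.80225854671417 0.03367312553834035
[ 0.5587 -0.1599  0.025 ] wrist label centre [ 0.5555 -0.1628  0.025 ]
```

jog_arm --rows '[[[0.04,-0.03,1],[0,0,0],0.3],[[0,0,1],[0,0,0],0.3],[[0,0,1],[0,0,0],0.3],[[0,0,1],[0,0,0],0.3],[[0,0,1],[0,0,0],0.3],[[0,0,1],[0,0,0],0.3],[[0,0,0.9],[0,0,0],0.3],[[0,0,0.7],[0,0,0],0.3],[[0,0,0.4],[0,0,0],0.3],[[0,0,0],[0,0,0],0.3]]'

```text
t: 4.37
eef_pos: [0.5587, -0.1622, 0.0167]
ee_rot: [0.471, -3.105, -0.001]
force: [-0.7, 0.3, 0.3]
finger_gap: 0.0598
grasp_force: 0.0
```

jog_arm --rows '[[[0.03,0,0.08],[0,0,0],0.35],[[0,0,0],[0,0,0],0.45],[[0,0,0],[0,0,0],0.55],[[0,0,0],[0,0,0],0.65],[[0,0,0],[0,0,0],0.8],[[0,0,0],[0,0,0],1],[[0,0,0],[0,0,0],1],[[0,0,0],[0,0,0],1],[[0,0,0],[0,0,0],1],[[0,0,0],[0,0,0],1]]' --newtons 60

```text
t: 5.2
eef_pos: [0.559, -0.1629, 0.0168]
ee_rot: [-0.471, 3.104, -0.002]
force: [-0.4, -0.1, 7.1]
finger_gap: 0.0327
grasp_force: 60.7
```

jog_arm --rows '[[[0,0,-0.3],[0,0,0],1],[[0,0,-0.7],[0,0,0],1],[[0,0,-1],[0,0,0],1],[[0,0,-1],[0,0,0],1],[[0,0,-1],[0,0,0],1],[[0,0,-1],[0,0,0],1],[[0,0,-1],[0,0,0],1],[[0,0,-1],[0,0,0],1],[[0,0,-1],[0,0,0],1],[[0,0,-1],[0,0,0],1]]'

```text
t: 6.03
eef_pos: [0.5576, -0.1623, 0.2425]
ee_rot: [-0.471, 3.106, -0.0]
force: [0.1, -0.4, -1.9]
finger_gap: 0.0328
grasp_force: 59.9
```

```bash
cat >> h.py <<'E'
bz=np.array([.8445,-.2295,.4840]);bz/=np.linalg.norm(bz)
by=np.cross([0,0,1],bz);by/=np.linalg.norm(by);bx=np.cross(by,bz)
RH=np.stack([-bz,by,bx],1)
E
python3 - <<'E'
from h import *
o=r.get_obs();print(o['eef_pos'],by,bx)
Rm=R.from_rotvec(o['ee_rot']).as_matrix()
plan([.605,.167,.312],RH)          # current axes
plan([.605,.167,.312],RH,Rm=RH)    # axes after turning
E
```

```text
[ 0.55762894 -0.16227028  0.24248075] [ 0.2622471   0.96500076 -0.        ] [ 0.4670355  -0.12692084 -0.87508225]
shift mm(tool) [-143.   300.4  -69.6] turn share [ 0.0227 -0.0781  0.0882]
shift mm(tool) [  1.9 330.2 -80.5] turn share [0. 0. 0.]
```

jog_arm --rows '[[[0,0,0],[0.00324,-0.01116,0.0126],1],[[0,0,0],[0.00324,-0.01116,0.0126],1],[[0,0,0],[0.00324,-0.01116,0.0126],1],[[0,0,0],[0.00324,-0.01116,0.0126],1],[[0,0,0],[0.00324,-0.01116,0.0126],1],[[0,0,0],[0.00324,-0.01116,0.0126],1],[[0,0,0],[0.00324,-0.01116,0.0126],1],[[0,0,-1],[0,0,0],1],[[0,0,-1],[0,0,0],1],[[0,0,-1],[0,0,0],1]]'

```text
t: 6.87
eef_pos: [0.5212, -0.1521, 0.3066]
ee_rot: [0.349, 2.618, -0.089]
force: [0.9, -0.5, -1.7]
finger_gap: 0.0325
grasp_force: 60.0
```

jog_arm --rows '[[[0,1,0],[0,0,0],1],[[0,1,0],[0,0,0],1],[[0,1,0],[0,0,0],1],[[0,1,0],[0,0,0],1],[[0,1,0],[0,0,0],1],[[0,1,0],[0,0,0],1],[[0,1,0],[0,0,0],1],[[0,1,0],[0,0,0],1],[[0,1,0],[0,0,0],1],[[0,1,0],[0,0,0],1]]'

```text
t: 7.7
eef_pos: [0.5881, 0.0896, 0.3067]
ee_rot: [0.349, 2.617, -0.089]
force: [0.1, 0.0, -2.4]
finger_gap: 0.0328
grasp_force: 60.1
```

jog_arm --rows '[[[0,1,-0.2],[0,0,0],1],[[0,1,0],[0,0,0],1],[[0,0.8,0],[0,0,0],1],[[0,0.4,0],[0,0,0],1],[[0,0,0],[0,0,0],1],[[0,0,0],[0,0,0],1],[[0,0,0],[0,0,0],1],[[0,0,0],[0,0,0],1],[[0,0,0],[0,0,0],1],[[0,0,0],[0,0,0],1]]'

```text
t: 8.53
eef_pos: [0.607, 0.1654, 0.3106]
ee_rot: [0.35, 2.617, -0.09]
force: [0.0, -0.0, -1.8]
finger_gap: 0.0331
grasp_force: 60.1
```

```bash
python3 - <<'E'
from h import *
d=cap('wrist','w2');cap('scene','s2');o=r.get_obs();print(o['eef_pos'],o['ee_rot'],o['force'])
plan([.605,.167,.312],RH)
E
```

```text
[0.60707495 0.16565117 0.31054986] [ 0.34979132  2.61678478 -0.08966302] [ 0.01358205 -0.87599714 -1.44967559]
shift mm(tool) [ 1.4  0.8 -2.4] turn share [ 0.     -0.0001 -0.0001]
```

View pics/w2.png

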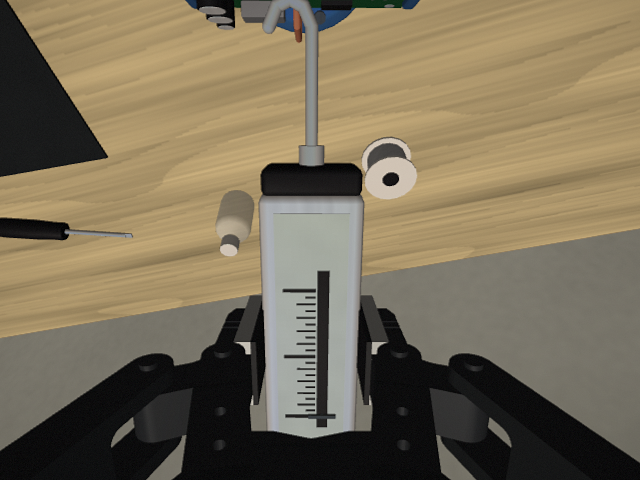

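The wrist view shows the gauge held square, its pointer at 0 (row 415, with the 10 N line at row 356 and the 20 N line at row 290). The hook is at (272–315, 0–30), and the copper bar is seen end-on at about (298, 0–40).

```bash
cat > cu.py <<'E'
from h import *
np.set_printoptions(precision=1,suppress=True)
import sys
o=r.get_obs()
def rep(n,tcp,Rm,box):
    d=ld(n);P=cloud(d);hsv=cv2.cvtColor(d['pixels'],cv2.COLOR_BGR2HSV)
    m=(hsv[...,0]>2)&(hsv[...,0]<16)&(hsv[...,1]>120)&(d['range_z']>0)
    u0,u1,v0,v1=box;k=np.zeros_like(m);k[v0:v1,u0:u1]=m[v0:v1,u0:u1]
    v,u=np.nonzero(k);Q=(P[k]-tcp)@Rm*1000
    print(n,len(Q));
    for a in np.unique(v)[::3]:
        s=v==a;print(a,u[s].min(),u[s].max(),Q[s].mean(0))
    return d
if __name__=='__main__':
    rep('w2',o['eef_pos'],RH,(270,330,0,60)); rep('s0',o['eef_pos'],RH,(385,425,265,310));rep('t0',o['eef_pos'],RH,(210,235,205,240))
E
python3 cu.py
python3 - <<'E'
from h import *
# gauge seen in s2/w2: case axis + hook in tool frame
np.set_printoptions(precision=1,suppress=True)
o=r.get_obs();d=ld('w2');P=cloud(d);Q=(P-o['eef_pos'])@RH*1000
for v in(10,20,60,100,130,180,200,250,280):
    q=Q[v];s=(q[:,2]>-20)&(q[:,2]<12)&(abs(q[:,1])<30)&(d['range_z'][v]>0)
    u=np.nonzero(s)[0]
    # split runs
    for run in np.split(u,np.nonzero(np.diff(u)>2)[0]+1):
        if len(run)>2: print(v,run[0],run[-1],q[run[len(run)//2]], 'ymid',(q[run[0]]+q[run[-1]])/2)
E
```

```text
w2 213
9 323 329 [146.9   9.3 167.9]
12 294 298 [130.7  -8.7 108.2]
15 294 299 [129.3  -8.5 108.2]
18 294 300 [129.3  -8.4 114.3]
21 294 301 [127.8  -8.1 114.3]
24 294 301 [126.7  -8.2 115.9]
27 294 301 [125.3  -8.2 116.6]
30 295 301 [124.6  -8.  120.4]
33 295 301 [124.2  -8.2 126.2]
36 295 301 [123.7  -8.4 131.8]
39 296 301 [123.6  -8.4 139.9]
42 298 299 [123.3  -8.6 147.5]
s0 117
272 408 416 [131.6  -7.3 108.9]
275 406 408 [124.3  -6.3 113.9]
278 403 406 [131.8 -12.5 123.4]
281 402 404 [124.7  -6.7 124.6]
284 399 402 [130.6 -11.8 133.5]
287 398 400 [124.1  -6.5 134.9]
290 396 398 [124.4  -6.7 140.4]
293 394 396 [123.8  -6.4 145.4]
296 395 403 [134.5  -5.7 149.6]
t0 41
212 226 227 [124.3  -8.3 137.2]
218 219 222 [138.2   0.3 136.8]
221 219 221 [133.2  -6.9 107.7]
224 219 221 [142.3  -5.6 117.5]
227 218 220 [146.   -6.2 111.6]
10 267 283 [105.3 -11.3   0.7] ymid [105.8 -11.4   2.8]
10 296 312 [105.4  -2.7   1. ] ymid [105.8  -2.8   2.9]
20 264 277 [102.5 -12.4  -0.1] ymid [103.1 -12.8   2.6]
20 302 316 [102.8  -1.3   1.2] ymid [103.   -1.3   1.9]
60 305 317 [91.9 -0.7  1.5] ymid [92.  -0.7  2.5]
100 305 317 [80.3 -0.7  1. ] ymid [80.4 -0.7  2.3]
130 305 317 [71.3 -0.7  2. ] ymid [71.3 -0.7  2. ]
180 260 361 [56.6 -0.7 -7.8] ymid [56.4 -0.8 -6.2]
200 259 363 [50.2 -0.7 -7.2] ymid [49.9 -0.7 -5.2]
250 260 361 [33.9 -0.7 -7.7] ymid [33.1 -0.9 -5.2]
280 261 360 [23.5 -0.7 -7.9] ymid [22.3 -0.9 -4.8]
```

jog_arm --rows '[[[0,0.56,0.3],[0,0,0],1],[[0,0,0.8],[0,0,0],1],[[0,0,0.8],[0,0,0],1],[[0,0,0.8],[0,0,0],1],[[0,0,0.8],[0,0,0],1],[[0,0,0.8],[0,0,0],1],[[0,0,0.6],[0,0,0],1],[[0,0,0.1],[0,0,0],1],[[0,0,0],[0,0,0],1],[[0,0,0],[0,0,0],1]]'

```text
t: 9.47
eef_pos: [0.6691, 0.1639, 0.2017]
ee_rot: [0.349, 2.617, -0.089]
force: [-0.4, 0.5, -1.0]
finger_gap: 0.0324
grasp_force: 60.1
```

```bash
cat > st.py <<'E'
from h import *
np.set_printoptions(precision=2,suppress=True)
o=r.get_obs();p0=np.array([0.60707495,0.16565117,0.31054986])
print('rel V mm',(o['eef_pos']-p0)@RH*1000,'force tool',np.array(o['force'])@RH,'rot err deg',np.degrees(R.from_matrix(RH.T@R.from_rotvec(o['ee_rot']).as_matrix()).as_rotvec()),'t',o['t'])
E
python3 - <<'E'
import st
from h import *
d=cap('scene','s3');cv2.imwrite('pics/s3c.png',cv2.resize(d['pixels'][220:340,330:490],(800,600),interpolation=2))
E
```

```text
rel V mm [ -0.12  14.57 124.47] force tool [0.96 0.33 0.66] rot err deg [-0.03  0.02  0.  ] t 9.4667
```

View pics/s3c.png

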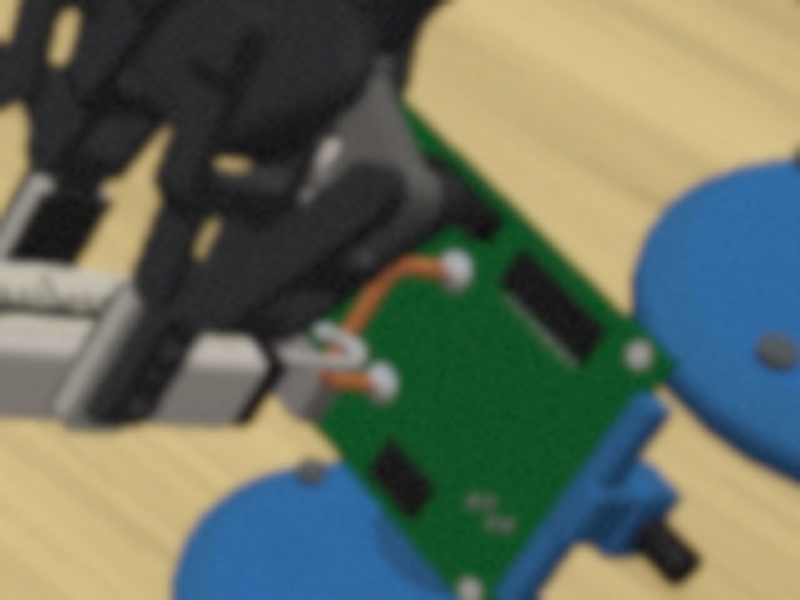

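The crop shows the hook bend at (340,345), just outboard of the loop's bar, which runs from (400,262) to (330,380). The hook lies on the bar's +y side as planned, so I'll advance.

jog_arm --rows '[[[0.15,0,0],[0,0,0],1],[[0.15,0,0],[0,0,0],1],[[0.15,0,0],[0,0,0],1],[[0.15,0,0],[0,0,0],1],[[0.15,0,0],[0,0,0],1],[[0.15,0,0],[0,0,0],1],[[0.15,0,0],[0,0,0],1],[[0.15,0,0],[0,0,0],1],[[0.05,0,0],[0,0,0],1],[[0,0,0],[0,0,0],1]]'

```text
t: 10.35
eef_pos: [0.6422, 0.1711, 0.1856]
ee_rot: [0.349, 2.617, -0.09]
force: [-0.3, 0.3, -1.8]
finger_gap: 0.0329
grasp_force: 60.1
```

```bash
python3 - <<'E'
import st
from h import *
d=cap('wrist','w4');cap('scene','s4')
cv2.imwrite('pics/w4c.png',np.hstack([cv2.resize(d['pixels'][0:150,220:420],(800,600),interpolation=2)]))
E
```

```text
rel V mm [ 32.02  14.49 125.05] force tool [1.16 0.2  1.39] rot err deg [-0.02  0.07 -0.02] t 10.35
```

View pics/w4c.png

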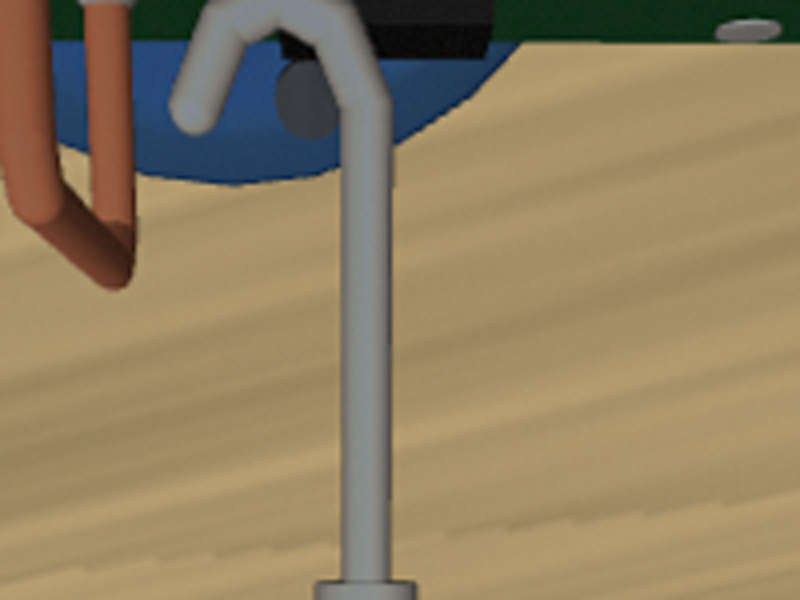

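The view shows the loop's bar from (35,210) to (120,280) in the crop, clear to the left of the hook tip at (195,125). The hook is already below the bar level, so I'll measure the offset.

```bash
python3 - <<'E'
from cu import *
rep('w4',o['eef_pos'],RH,(215,256,0,75))
d=ld('w4');P=cloud(d);Q=(P-o['eef_pos'])@RH*1000
for v in(6,15,24,28,31,33,60):
    q=Q[v];s=(q[:,2]>-8)&(q[:,2]<10)&(abs(q[:,1])<30)&(d['range_z'][v]>0)&(np.arange(640)>258)
    u=np.nonzero(s)[0]
    for run in np.split(u,np.nonzero(np.diff(u)>2)[0]+1):
        if len(run)>2: print(v,run[0],run[-1],'ymid',(q[run[0]]+q[run[-1]])/2,q[run[len(run)//2]])
E
```

```text
w4 1735
0 217 231 [104.  -22.7 -16.5]
3 217 251 [107.8 -22.8   0.5]
6 217 251 [107.  -22.8   0.4]
9 217 251 [106.1 -22.9   0.1]
12 218 251 [105.2 -22.7  -0.3]
15 218 251 [104.4 -22.8  -0.4]
18 218 252 [103.9 -22.8   0.6]
21 218 252 [103.  -22.8   0.6]
24 218 252 [102.2 -22.8   0.5]
27 218 252 [101.4 -22.8   0.5]
30 219 252 [100.8 -22.8   1.2]
33 219 252 [ 99.9 -22.8   0.7]
36 219 252 [ 98.9 -22.8  -0.3]
39 220 252 [ 98.  -22.8  -0.8]
42 220 253 [ 97.6 -22.8   1.5]
45 221 253 [ 96.8 -22.7   1.8]
48 222 253 [ 95.9 -22.6   1.5]
51 223 253 [ 95.1 -22.5   1.7]
54 225 253 [ 94.2 -22.2   1.2]
57 228 253 [ 93.6 -22.1   2.8]
60 232 253 [ 93.1 -21.9   4.8]
63 236 253 [ 92.7 -21.9   8.2]
66 239 252 [ 92.2 -22.1  11.4]
69 243 252 [ 91.9 -22.3  16.7]
72 247 249 [ 96.8 -29.3  65.9]
6 269 310 ymid [107.3  -6.9   1.6] [107.7  -6.9   3.3]
15 265 279 ymid [105.1 -12.3   2.7] [104.7 -12.1   0.8]
15 300 314 ymid [105.2  -1.8   2.9] [104.9  -1.8   1.7]
24 262 276 ymid [102.6 -13.2   2.1] [102.3 -13.1   1. ]
24 304 317 ymid [102.9  -0.7   3.4] [102.5  -0.6   1.5]
28 262 274 ymid [101.4 -13.5   1.8] [101.5 -13.5   2.1]
28 305 317 ymid [101.5  -0.6   2. ] [101.1  -0.6  -0. ]
31 264 273 ymid [100.8 -13.4   2.7] [100.6 -13.2   1.6]
31 305 316 ymid [100.4  -0.7   0.6] [100.5  -0.6   1.1]
33 267 270 ymid [100.3 -13.4   2.6] [100.5 -13.4   4. ]
33 305 317 ymid [100.2  -0.6   2.2] [99.9 -0.6  0.9]
60 305 317 ymid [92.7 -0.5  2.3] [92.7 -0.6  1.9]
```

jog_arm --rows '[[[0,-0.12,0],[0,0,0],1],[[0,-0.12,0],[0,0,0],1],[[0,-0.12,0],[0,0,0],1],[[0,-0.12,0],[0,0,0],1],[[0,-0.13,0],[0,0,0],1],[[0,0,0],[0,0,0],1],[[-0.1,0,0],[0,0,0],1],[[-0.1,0,0],[0,0,0],1],[[-0.1,0,0],[0,0,0],1],[[0,0,0],[0,0,0],1]]'

```text
t: 11.28
eef_pos: [0.6459, 0.1546, 0.1901]
ee_rot: [0.349, 2.616, -0.089]
force: [0.5, 0.3, -2.2]
finger_gap: 0.0327
grasp_force: 60.1
```

```bash
cat > w5.py <<'E'
import st,sys
from h import *
n=sys.argv[1];d=cap('wrist',n);o=r.get_obs()
P=cloud(d);Q=(P-o['eef_pos'])@RH*1000
for v in(10,20,28,60,100):
    q=Q[v];s=(q[:,2]>-22)&(q[:,2]<10)&(abs(q[:,1])<30)&(d['range_z'][v]>0)
    u=np.nonzero(s)[0]
    for run in np.split(u,np.nonzero(np.diff(u)>2)[0]+1):
        if len(run)>2: print(v,run[0],run[-1],'ymid',(q[run[0]]+q[run[-1]])/2)
# pointer: thin dark line across the slot, columns 290-312 beside the ticks
g=d['pixels'].max(2).astype(float);print('rows dark right of slot (331-335):',np.round(g[395:425:2,332]),'\nleft',[(v,int(g[v,287:312].mean())) for v in range(270,425) if g[v,287:312].mean()<110])
E
python3 w5.py w5
```

```text
rel V mm [ 22.99  -0.48 124.9 ] force tool [0.66 0.39 2.14] rot err deg [-0.05 -0.01  0.01] t 11.2833
10 267 289 ymid [103.44  -9.83  -5.15]
10 296 312 ymid [105.21  -2.46   2.08]
20 263 291 ymid [101.89 -10.41  -0.85]
20 302 316 ymid [102.54  -0.97   2.05]
28 262 274 ymid [100.47 -13.32   2.43]
28 280 293 ymid [101.27  -7.93   6.26]
28 305 317 ymid [100.32  -0.37   1.73]
60 305 317 ymid [91.63 -0.36  2.59]
100 305 317 ymid [80.05 -0.35  3.47]
rows dark right of slot (331-335): [163. 164. 164. 164. 164. 165. 163. 162. 163. 141.  26.  62. 160. 163.
 163.] 
left [(289, 56), (290, 29), (291, 26), (304, 81), (317, 97), (318, 97), (330, 106), (331, 83), (343, 97), (344, 98), (355, 56), (356, 32), (357, 30), (368, 98), (369, 99), (381, 81), (392, 101), (393, 99), (404, 91), (414, 80), (415, 32), (416, 32), (417, 85)]
```

View pics/w5.png

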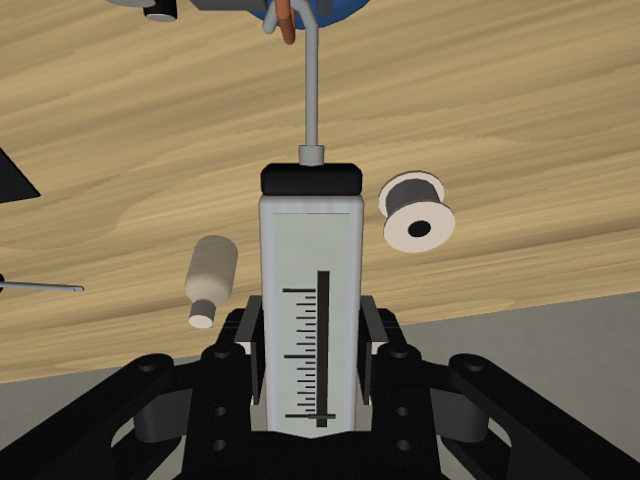

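The bar now sits in the hook's mouth at (287,20), between the tip (270) and the shank (311), with the pointer still at 0. I'll draw out slowly.

jog_arm --rows '[[[-0.08,0,0],[0,0,0],1],[[-0.08,0,0],[0,0,0],1],[[-0.08,0,0],[0,0,0],1],[[-0.08,0,0],[0,0,0],1],[[-0.08,0,0],[0,0,0],1],[[-0.08,0,0],[0,0,0],1],[[-0.08,0,0],[0,0,0],1],[[-0.08,0,0],[0,0,0],1],[[0,0,0],[0,0,0],1],[[0,0,0],[0,0,0],1]]'

```text
t: 12.17
eef_pos: [0.6581, 0.1509, 0.1968]
ee_rot: [0.349, 2.618, -0.09]
force: [-3.8, 0.7, -4.2]
finger_gap: 0.0326
grasp_force: 60.1
```

```bash
cat > pr.py <<'E'
import st,sys
from h import *
d=cap('wrist',sys.argv[1]);g=d['pixels'].max(2).astype(float)
m=g[275:425,331:335].mean(1);w=np.clip(140-m,0,None);w[w<30]=0
c=(w*np.arange(275,425)).sum()/w.sum()
rows=[415.5,404,392.5,381,368.5,356,343.5,330.7,317.5,304,290]
print('pointer row',c,'N',np.interp(-c,-np.array(rows),np.arange(0,21,2)), 'spread',np.nonzero(w)[0]+275)
E
python3 pr.py w6
```

```text
rel V mm [  8.58  -0.85 125.25] force tool [ 5.38 -0.28  1.86] rot err deg [-0.01  0.11 -0.02] t 12.1667
pointer row 388.9626386456509 N 4.615193279017237 spread [387 388 389 390 391]
```

jog_arm --rows '[[[-0.07,0,0],[0,0,0],1],[[-0.07,0,0],[0,0,0],1],[[-0.07,0,0],[0,0,0],1],[[-0.07,0,0],[0,0,0],1],[[-0.07,0,0],[0,0,0],1],[[-0.07,0,0],[0,0,0],1],[[-0.06,0,0],[0,0,0],1],[[0,0,0],[0,0,0],1],[[0,0,0],[0,0,0],1],[[0,0,0],[0,0,0],1]]'

```text
t: 13.05
eef_pos: [0.6674, 0.1483, 0.2018]
ee_rot: [0.348, 2.62, -0.09]
force: [-7.9, 1.7, -6.1]
finger_gap: 0.033
grasp_force: 60.1
```

```bash
python3 pr.py w7
```

```text
rel V mm [ -2.27  -0.94 125.51] force tool [10.03 -0.46  1.39] rot err deg [-0.    0.22 -0.06] t 13.05
pointer row 363.76734192756294 N 8.75722529158993 spread [362 363 364 365 366]
```

jog_arm --rows '[[[-0.05,0,0],[0,0,0],1],[[-0.05,0,0],[0,0,0],1],[[-0.04,0,0],[0,0,0],1],[[0,0,0],[0,0,0],1],[[0,0,0],[0,0,0],1],[[0,0,0],[0,0,0],1],[[0,0,0],[0,0,0],1],[[0,0,0],[0,0,0],1],[[0,0,0],[0,0,0],1],[[0,0,0],[0,0,0],1]]'

```text
t: 13.93
eef_pos: [0.6699, 0.1475, 0.2031]
ee_rot: [0.348, 2.621, -0.09]
force: [-8.5, 1.5, -6.2]
finger_gap: 0.0328
grasp_force: 60.2
```

```bash
python3 pr.py w8
```

```text
rel V mm [ -5.21  -1.07 125.69] force tool [10.49 -0.8   1.28] rot err deg [ 0.02  0.27 -0.08] t 13.9333
pointer row 356.7742134484886 N 9.876125848241827 spread [355 356 357 358 359]
```

The gauge reads 9.9 N. I'll trim it slightly and hold for over 3 s.

jog_arm --rows '[[[-0.014,0,0],[0,0,0],1],[[0,0,0],[0,0,0],1],[[0,0,0],[0,0,0],1],[[0,0,0],[0,0,0],1],[[0,0,0],[0,0,0],1],[[0,0,0],[0,0,0],1],[[0,0,0],[0,0,0],1],[[0,0,0],[0,0,0],1],[[0,0,0],[0,0,0],1],[[0,0,0],[0,0,0],1]]'

```text
t: 14.82
eef_pos: [0.6701, 0.1474, 0.2032]
ee_rot: [0.348, 2.621, -0.09]
force: [-8.2, 1.1, -6.4]
finger_gap: 0.0326
grasp_force: 60.2
```

```bash
python3 pr.py w9
```

```text
rel V mm [ -5.47  -1.07 125.72] force tool [10.26 -1.13  1.64] rot err deg [ 0.02  0.28 -0.08] t 14.8167
pointer row 355.9346016646849 N 10.010463733650413 spread [354 355 356 357 358]
```

jog_arm --rows '[[[0,0,0],[0,0,0],1],[[0,0,0],[0,0,0],1],[[0,0,0],[0,0,0],1],[[0,0,0],[0,0,0],1],[[0,0,0],[0,0,0],1],[[0,0,0],[0,0,0],1],[[0,0,0],[0,0,0],1],[[0,0,0],[0,0,0],1],[[0,0,0],[0,0,0],1],[[0,0,0],[0,0,0],1]]'

```text
t: 15.7
eef_pos: [0.6701, 0.1474, 0.2032]
ee_rot: [0.348, 2.621, -0.09]
force: [-8.6, 2.6, -6.4]
finger_gap: 0.0324
grasp_force: 60.2
```

jog_arm --rows '[[[0,0,0],[0,0,0],1],[[0,0,0],[0,0,0],1],[[0,0,0],[0,0,0],1],[[0,0,0],[0,0,0],1],[[0,0,0],[0,0,0],1],[[0,0,0],[0,0,0],1],[[0,0,0],[0,0,0],1],[[0,0,0],[0,0,0],1],[[0,0,0],[0,0,0],1],[[0,0,0],[0,0,0],1]]'

```text
t: 16.53
eef_pos: [0.6701, 0.1474, 0.2032]
ee_rot: [0.348, 2.621, -0.09]
force: [-7.6, 3.2, -6.7]
finger_gap: 0.0325
grasp_force: 60.2
```

jog_arm --rows '[[[0,0,0],[0,0,0],1],[[0,0,0],[0,0,0],1],[[0,0,0],[0,0,0],1],[[0,0,0],[0,0,0],1],[[0,0,0],[0,0,0],1],[[0,0,0],[0,0,0],1],[[0,0,0],[0,0,0],1],[[0,0,0],[0,0,0],1],[[0,0,0],[0,0,0],1],[[0,0,0],[0,0,0],1]]'

```text
t: 17.37
eef_pos: [0.6701, 0.1474, 0.2032]
ee_rot: [0.348, 2.621, -0.09]
force: [-8.7, 1.9, -6.4]
finger_gap: 0.0326
grasp_force: 60.2
```

```bash
python3 pr.py w10
```

```text
rel V mm [ -5.5   -1.07 125.7 ] force tool [10.83 -0.49  1.27] rot err deg [ 0.02  0.28 -0.08] t 17.3667
pointer row 355.93794326241135 N 10.009929078014183 spread [354 355 356 357 358]
```

jog_arm --rows '[[[0.04,0,0],[0,0,0],1],[[0.08,0,0],[0,0,0],1],[[0.08,0,0],[0,0,0],1],[[0.08,0,0],[0,0,0],1],[[0.08,0,0],[0,0,0],1],[[0.08,0,0],[0,0,0],1],[[0.08,0,0],[0,0,0],1],[[0.08,0,0],[0,0,0],1],[[0.08,0,0],[0,0,0],1],[[0.08,0,0],[0,0,0],1]]'

```text
t: 18.25
eef_pos: [0.656, 0.1514, 0.1959]
ee_rot: [0.349, 2.616, -0.09]
force: [-3.4, -1.4, -2.8]
finger_gap: 0.0327
grasp_force: 60.1
```

jog_arm --rows '[[[0.08,0,0],[0,0,0],1],[[0.08,0,0],[0,0,0],1],[[0.08,0,0],[0,0,0],1],[[0.07,0,0],[0,0,0],1],[[0.07,0,0],[0,0,0],1],[[0.06,0,0],[0,0,0],1],[[0.06,0,0],[0,0,0],1],[[0,0,0],[0,0,0],1],[[0,0,0],[0,0,0],1],[[0,0,0],[0,0,0],1]]'

```text
t: 19.08
eef_pos: [0.6456, 0.1546, 0.1899]
ee_rot: [0.349, 2.616, -0.089]
force: [-0.3, -0.2, -2.4]
finger_gap: 0.033
grasp_force: 60.2
```

```bash
python3 pr.py w11; python3 w5.py w12|head -12
```

```text
rel V mm [ 23.33  -0.54 124.91] force tool [ 1.35 -0.23  2.01] rot err deg [-0.04  0.02 -0.  ] t 19.0833
pointer row 415.8246987951807 N 0.0 spread [414 415 416 417 418]
rel V mm [ 23.38  -0.59 124.95] force tool [0.37 0.11 1.42] rot err deg [-0.04  0.02 -0.  ] t 19.1333
10 267 290 ymid [103.73  -9.68  -5.69]
10 296 311 ymid [105.72  -2.65   2.43]
20 263 291 ymid [102.05 -10.4   -1.98]
20 302 315 ymid [102.75  -1.14   1.08]
28 262 274 ymid [100.77 -13.32   1.87]
28 280 293 ymid [101.06  -7.8    3.24]
28 305 317 ymid [100.96  -0.39   2.75]
60 305 317 ymid [91.9  -0.39  1.56]
100 305 317 ymid [80.37 -0.4   1.6 ]
rows dark right of slot (331-335): [163. 164. 164. 164. 164. 165. 163. 164. 163. 141.  36.  62. 159. 165.
 163.]
```

The pointer is back at 0. Now I'll unhook: go deeper, shift sideways, then back out.

jog_arm --rows '[[[0.12,0,0],[0,0,0],1],[[0.12,0,0],[0,0,0],1],[[0.1,0,0],[0,0,0],1],[[0,0,0],[0,0,0],1],[[0,0.12,0],[0,0,0],1],[[0,0.12,0],[0,0,0],1],[[0,0.12,0],[0,0,0],1],[[0,0.12,0],[0,0,0],1],[[0,0.13,0],[0,0,0],1],[[0,0,0],[0,0,0],1]]'

```text
t: 20.02
eef_pos: [0.6424, 0.1719, 0.1857]
ee_rot: [0.348, 2.617, -0.089]
force: [-0.2, -0.3, -2.2]
finger_gap: 0.0329
grasp_force: 60.1
```

```bash
python3 - <<'E'
import st
from cu import *
cap('wrist','w13');o=r.get_obs()
rep('w13',o['eef_pos'],RH,(215,256,50,70))
E
```

```text
rel V mm [ 32.05  15.3  125.  ] force tool [ 1.17 -0.31  1.91] rot err deg [-0.05  0.03 -0.03] t 20.0167
w13 451
50 219 251 [ 94.5 -22.9   0.9]
53 221 251 [ 93.9 -22.7   2. ]
56 224 251 [ 93.1 -22.4   2.2]
59 228 251 [ 92.5 -22.3   4.3]
62 232 251 [ 92.  -22.2   7.1]
65 235 250 [ 91.6 -22.5  10.3]
68 239 250 [ 91.3 -22.6  15. ]
```

jog_arm --rows '[[[-0.3,0,0],[0,0,0],1],[[-0.5,0,0],[0,0,0],1],[[-0.5,0,0],[0,0,0],1],[[-0.5,0,0],[0,0,0],1],[[0,0,-0.8],[0,0,0],1],[[0,0,-1],[0,0,0],1],[[0,0,-1],[0,0,0],1],[[0,0,-1],[0,0,0],1],[[0,0,-1],[0,0,0],1],[[0,-0.8,0],[0,0,0],1]]'

```text
t: 20.9
eef_pos: [0.6205, 0.1594, 0.3183]
ee_rot: [0.346, 2.61, -0.083]
force: [1.3, -0.2, -1.6]
finger_gap: 0.0331
grasp_force: 60.3
```

jog_arm --rows '[[[0,-1,0],[0,0,0],1],[[0,-1,0],[0,0,0],1],[[0,-1,0],[0,0,0],1],[[0,-1,0],[0,0,0],1],[[0,-1,0],[0,0,0],1],[[0,-1,0],[0,0,0],1],[[0,-1,0],[0,0,0],1],[[0,-1,0],[0,0,0],1],[[0,-1,0],[0,0,0],1],[[0,-1,0],[0,0,0],1]]'

```text
t: 21.73
eef_pos: [0.5532, -0.0861, 0.313]
ee_rot: [0.349, 2.616, -0.09]
force: [-0.3, -0.2, -1.3]
finger_gap: 0.0329
grasp_force: 60.2
```

```bash
cat > pl.py <<'E'
from h import *
G=R.from_rotvec([-0.471,3.105,-0.001]).as_matrix()
import sys
z=float(sys.argv[1])
plan([.558,-.1615,z],G);plan([.558,-.1615,z],G,Rm=G)
E
python3 pl.py .10
```

```text
shift mm(tool) [ 81.7 -71.5 198.2] turn share [-0.0227  0.0781 -0.0882]
shift mm(tool) [ 17.9 -73.3 213. ] turn share [0. 0. 0.]
```

jog_arm --rows '[[[0,0,0],[-0.00324,0.01116,-0.0126],1],[[0,0,0],[-0.00324,0.01116,-0.0126],1],[[0,0,0],[-0.00324,0.01116,-0.0126],1],[[0,0,0],[-0.00324,0.01116,-0.0126],1],[[0,0,0],[-0.00324,0.01116,-0.0126],1],[[0,0,0],[-0.00324,0.01116,-0.0126],1],[[0,0,0],[-0.00324,0.01116,-0.0126],1],[[0.2,-0.9,0.6],[0,0,0],1],[[0.2,-0.9,0.8],[0,0,0],1],[[0.2,-0.9,0.8],[0,0,0],1]]'

```text
t: 22.57
eef_pos: [0.5603, -0.1549, 0.257]
ee_rot: [-0.473, 3.104, -0.002]
force: [1.2, -0.6, -1.5]
finger_gap: 0.0325
grasp_force: 60.3
```

jog_arm --rows '[[[0,0,1],[0,0,0],1],[[0,0,1],[0,0,0],1],[[0,0,1],[0,0,0],1],[[0,0,1],[0,0,0],1],[[0,0,1],[0,0,0],1],[[0,0,1],[0,0,0],1],[[0,0,0],[0,0,0],1],[[0,0,0],[0,0,0],1],[[0,0,0],[0,0,0],1],[[0,0,0],[0,0,0],1]]'

```text
t: 23.4
eef_pos: [0.5605, -0.1541, 0.1093]
ee_rot: [-0.471, 3.103, -0.003]
force: [0.1, -1.2, -2.1]
finger_gap: 0.0327
grasp_force: 60.3
```

```bash
python3 pl.py .0168
python3 - <<'E'
from h import *
np.set_printoptions(precision=4,suppress=True)
d=cap('wrist','w14');P=cloud(d)
# case face flatness and height vs TCP
m=np.zeros((480,640),bool);m[215:275,270:352]=1;m&=d['range_z']>0;q=P[m]
A=np.c_[q[:,:2],np.ones(len(q))];s=np.linalg.lstsq(A,q[:,2],rcond=None)[0];print('slopes deg',np.degrees(np.arctan(s[:2])),'face z',q[:,2].mean(),r.get_obs()['eef_pos'],r.get_obs()['force'])
E
```

```text
shift mm(tool) [ 4.8 -6.1 92.5] turn share [-0.0002  0.0002  0.    ]
shift mm(tool) [ 4.7 -6.2 92.5] turn share [0. 0. 0.]
slopes deg [-0.2012 -0.0977] face z 0.1171632633663952 [ 0.5604 -0.154   0.1092] [ 0.6421 -1.0357 -0.9292]
```

jog_arm --rows '[[[0.19,-0.25,0.8],[0,0,0],1],[[0,0,0.8],[0,0,0],1],[[0,0,0.8],[0,0,0],1],[[0,0,0.5],[0,0,0],1],[[0,0,0.25],[0,0,0],1],[[0,0,0.15],[0,0,0],1],[[0,0,0.1],[0,0,0],1],[[0,0,0.1],[0,0,0],1],[[0,0,0],[0,0,0],1],[[0,0,0],[0,0,0],1]]'

```text
t: 24.28
eef_pos: [0.5569, -0.161, 0.0204]
ee_rot: [-0.471, 3.105, -0.001]
force: [-0.1, 1.3, -1.9]
finger_gap: 0.0328
grasp_force: 60.4
```

jog_arm --rows '[[[0,0,0.04],[0,0,0],1],[[0,0,0.04],[0,0,0],1],[[0,0,0.03],[0,0,0],1],[[0,0,0.02],[0,0,0],1],[[0,0,0],[0,0,0],1],[[0,0,0],[0,0,0],1],[[0,0,0],[0,0,0],1],[[0,0,0],[0,0,0],1],[[0,0,0],[0,0,0],1],[[0,0,0],[0,0,0],1]]'

```text
t: 25.12
eef_pos: [0.5565, -0.1609, 0.0169]
ee_rot: [-0.471, 3.106, -0.0]
force: [-2.0, 1.3, 5.6]
finger_gap: 0.0327
grasp_force: 61.2
```

jog_arm --rows '[[[0,0,0],[0,0,0],0.55],[[0,0,0],[0,0,0],0.5],[[0,0,0],[0,0,0],0.45],[[0,0,0],[0,0,0],0.4],[[0,0,0],[0,0,0],0.3],[[0,0,0],[0,0,0],0.3],[[0,0,0],[0,0,0],0.3],[[0,0,0],[0,0,0],0.3],[[0,0,0],[0,0,0],0.3],[[0,0,0],[0,0,0],0.3]]' --newtons 20

```text
t: 25.95
eef_pos: [0.5565, -0.1608, 0.0166]
ee_rot: [-0.471, 3.106, -0.0]
force: [0.1, 0.0, -0.0]
finger_gap: 0.0598
grasp_force: 0.0
```

jog_arm --rows '[[[0,0,-0.2],[0,0,0],0.3],[[0,0,-0.4],[0,0,0],0.3],[[0,0,-0.6],[0,0,0],0.3],[[0,0,-1],[0,0,0],0.3],[[0,0,-1],[0,0,0],0.3],[[0,0,-1],[0,0,0],0.3],[[0,0,-1],[0,0,0],0.3],[[0,0,-1],[0,0,0],0.3],[[0,0,-1],[0,0,0],0.3],[[0,0,0],[0,0,0],0.3]]'

```text
t: 26.78
eef_pos: [0.5588, -0.1618, 0.2026]
ee_rot: [-0.471, 3.099, -0.007]
force: [-0.1, -0.7, 0.3]
finger_gap: 0.0599
grasp_force: 0.0
```

```bash
python3 - <<'E'
from h import *
a=cap('scene','s9');w=cap('wrist','w15')
cv2.imwrite('pics/fin.png',np.hstack([cv2.resize(a['pixels'],(400,300)),cv2.resize(w['pixels'],(400,300))]))
P=cloud(w);m=(P[...,2]>.014)&(P[...,2]<.04);m[:60]=0;m[310:]=0;m[:,:260]=0;m[:,360:]=0
o=cv2.morphologyEx(m.astype(np.uint8),cv2.MORPH_OPEN,np.ones((15,15)));q=P[o>0];print(np.median(q[:,2]),cv2.minAreaRect((q[:,:2]*1000).astype(np.float32)))
# board / bystanders change
b=ld('s0');x=np.abs(cloud(a)-cloud(b))[...,2];print('moved px board',(x[235:345,375:465]>.006).sum(),'rest',(x[235:475,120:345]>.006).sum())
E
```

```text
0.024543184447215094 ((556.586181640625, -161.20492553710938), (105.56133270263672, 34.04605484008789), 17.11056900024414)
moved px board 94 rest 479
```

View pics/fin.png

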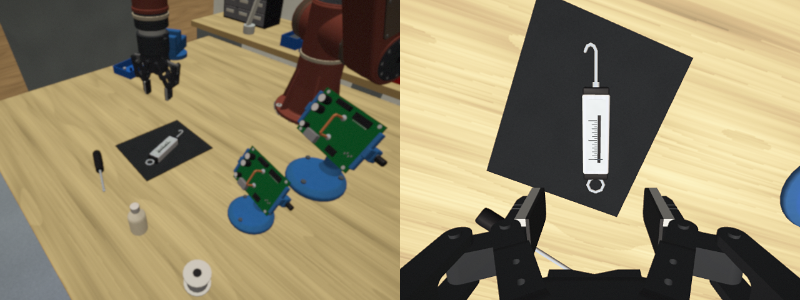

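The final view shows the gauge flat on the mat, scale up (centre at right-panel (596,130)), with the board and the other things where they were and the gripper clear. I'm handing the job in.

```bash
python3 -c "
from plant import job
print(job.finish_job())"
```

```text
the job is handed in; nothing more can be done
None
```

The job is handed in: the gauge was hooked under the loop, drawn to 10.0 N and held there for about 2.5 s with no reading above 10.01 N, eased back to 0 while still hooked, then unhooked and laid on the mat scale up.

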